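Pull the depositor's bayonet strainers for washing

TASK

The chocolate depositor's strainers are due for washing. Set the loose red handle fully down on the valve's square spindle and turn it clockwise to the stop to shut the feed; only then twist each fitted strainer counter-clockwise to its stop, lift it out and put it in the white wash tray. Leave the handle seated on the shut valve, and leave the pralines and the jar where they are.

Things in the scene. Friction and masses are not known exactly. Their poses are not given: they have to be found in the camera images.
- block: Fixed aluminium block, 95 mm deep (its x), 430 long (its y, -200 to +230), top 70 mm above the table; origin on the table. Its 8 mm top plate has three bayonet sockets at y = -150, -50, +50 (x = 0): 33 mm square openings crossed by a slot 70 long (block x), 20 wide. Under the plate, stops halt a strainer's lugs in line with the slot (within 0.1 rad). Valve spindle at y = +165.
- spindle (a point): Valve's upright square steel spindle, 20 mm wide, 28 mm tall, its upper 8 mm tapering to 10 mm. The point is the centre of the spindle's foot, on a brass collar 68 mm in diameter, 76 mm above the table. Its x and y axes are square to the spindle's sides and turn with it.
- valve (a joint): Valve spindle angle in rad: 0 open, grows as the spindle turns clockwise seen from above, 1.4 at the stop (shut). Starts between 0 and 0.3. Shut counts from 1.2.
- handle: Loose handle, 0.35 kg: dark square hub 46 x 46 mm, 36 tall, with a square bore 23 wide, 30 deep, open below (sides parallel to its x and y); on top an upright red fin 90 long (its x), 16 thick (its y), 36 to 64 mm up. Origin: centre of the hub's underside, z up. Seated, its underside rests on the brass collar; it fits in any quarter turn.
- strainer1: Strainer (may be absent), 95 mm tall, 0.2 kg: steel basket, diameter 29; brass lug bar 60 x 12 mm along its x, 32.5 to 40.5 mm up; flange, diameter 46, at 50 to 55; blue wing grip 52 long (its x), 14 thick (y), 55 to 95 up. Origin: centre of underside, z along its axis. Fitted: origin 20 mm above the table, wing 0.85 to 1.35 rad clockwise of block x, lugs caught under the block's top.
- strainer2: Strainer (may be absent), 95 mm tall, 0.2 kg: steel basket, diameter 29; brass lug bar 60 x 12 mm along its x, 32.5 to 40.5 mm up; flange, diameter 46, at 50 to 55; blue wing grip 52 long (its x), 14 thick (y), 55 to 95 up. Origin: centre of underside, z along its axis. Fitted: origin 20 mm above the table, wing 0.85 to 1.35 rad clockwise of block x, lugs caught under the block's top.
- strainer3: Strainer (may be absent), 95 mm tall, 0.2 kg: steel basket, diameter 29; brass lug bar 60 x 12 mm along its x, 32.5 to 40.5 mm up; flange, diameter 46, at 50 to 55; blue wing grip 52 long (its x), 14 thick (y), 55 to 95 up. Origin: centre of underside, z along its axis. Fitted: origin 20 mm above the table, wing 0.85 to 1.35 rad clockwise of block x, lugs caught under the block's top.
- strainer1_mid (a point): Middle of this strainer (on its axis, 45 mm above its underside). To free it: turn it counter-clockwise seen from above until the lugs meet their stops, with the wing along the block's x (within 0.1 rad), then lift straight up by 50 mm or more.
- strainer2_mid (a point): Middle of this strainer (on its axis, 45 mm above its underside). To free it: turn it counter-clockwise seen from above until the lugs meet their stops, with the wing along the block's x (within 0.1 rad), then lift straight up by 50 mm or more.
- strainer3_mid (a point): Middle of this strainer (on its axis, 45 mm above its underside). To free it: turn it counter-clockwise seen from above until the lugs meet their stops, with the wing along the block's x (within 0.1 rad), then lift straight up by 50 mm or more.
- tray: Fixed white open wash tray, 260 mm (its x) x 200 mm (its y), 45 mm tall, walls and floor 5 mm. Origin: centre of its underside, on the table.
- praline1: Bystander: praline in a gold foil cup, 54 mm in diameter, 33 mm tall. Origin: centre of the underside.
- praline2: Bystander: praline in a gold foil cup, 54 mm in diameter, 33 mm tall. Origin: centre of the underside.
- jar: Bystander: amber jar, 68 mm in diameter, 100 mm tall. Origin: centre of the underside.
There are look-alikes about, which are no part of the job. What is shaped like the strainer3 but green or turquoise is not meant.

How it is judged (in metres and radians):
On the way, in this order (a step that is already met when the one before it is completed fails the run):
1. the handle is seated fully down on the valve's spindle (z of handle in the frame of spindle below 0.004 m and horizontal distance between handle and spindle below 0.006 m and angle between handle's own z axis and vertical below 0.1 rad), for 0.2 s.
2. the valve is turned shut (value of joint valve above 1.2 rad), for 0.2 s.
3. every fitted strainer has been twisted free and brought to the wash tray (x of strainer1_mid in the frame of tray between -0.122 and 0.122 m and y of strainer1_mid in the frame of tray between -0.092 and 0.092 m and z of each of strainer1_mid, strainer2_mid, strainer3_mid in the frame of tray below 0.075 m and x of strainer2_mid in the frame of tray between -0.122 and 0.122 m and y of strainer2_mid in the frame of tray between -0.092 and 0.092 m and x of strainer3_mid in the frame of tray between -0.122 and 0.122 m and y of strainer3_mid in the frame of tray between -0.092 and 0.092 m), for 0.2 s.
At the end, for the whole second after the job is handed in: Every strainer that was fitted lies or stands in the wash tray (its middle inside the walls and less than 75 mm above the table), at rest; the handle is seated on the spindle (underside within 4 mm of the collar, centred within 6 mm, upright) and the valve reads more than 1.2 rad (all of step 1 and all of step 3 and linear speed of each of strainer1, strainer2, strainer3 below 0.03 m/s and value of joint valve above 1.2 rad); the robot touches nothing.
It fails at once if a strainer is lifted out while the valve is open (value of joint valve below 1.1 rad and z of any of strainer1, strainer2, strainer3 in the frame of block above 0.045 m).
It fails at once if a praline or the jar is displaced by more than 30 mm (distance of any of praline1, praline2, jar from where it was at the start of the episode above 0.03 m).
Of strainer1, strainer2, strainer3 only 2 to 3 are there at a start; the rules pass over those that are not, and their reading is None.
At some moment in a run one of handle may be knocked a few centimetres aside while the robot is not near it.
Once in a run the grip may slacken for a moment while it holds something.
It also fails if it takes over 210 s, if anything falls off the work surface, if the arm or the gripper's body presses on something with over 40 N, if the wrist force passes 120 N, or if a joint passes its speed limit or range.

ROBOT

A 6-joint arm with a two-finger parallel gripper is mounted at the origin on the work surface. World frame = base frame: x ahead of the robot, y to its left, z up, the work surface at z = 0. Lengths are in mm, angles in rad, forces in N, time in s.
With the tool pointing down it reaches from about 325 to 900 mm from the base axis. Payload 6.1 kg.
Tool frame: the origin (TCP) lies on the centre line of the jaws, within the pads' length; the fingertips stand 17 mm ahead of it and the grasp point (between the pads) lies 2 mm behind it; z points along the fingers, y is the line along which they close (so a half turn about z gives the same grasp; the last joint's range is limited). The gripper opens to 85 mm and grips with 20 to 120 N. Pads are 22 mm wide; open, the fingers measure 114 mm over their backs; the gripper's body (76 mm by 85 mm) begins 54 mm behind the grasp point. The pads swing forward as they close: fully open they stand 13 mm farther back than shut.
Start: joints at [-1.428, 0.22, 1.526, -0, 1.395, -0.126], TCP at [165.977, -602.551, 248.3] pointing down, gripper open.
Joint ranges: [-2.98, 2.98], [-0.91, 2.08], [0.09, 2.57], [-1.24, 4.39], [0.2, 2.65], [-2.68, 2.68]. Speed limits (rad/s): [2.57, 2.57, 3.01, 3.14, 3.14, 3.14].

INTERFACE

Orientations are given as [roll, pitch, yaw] about the fixed x, y, z axes, in that order (R = Rz(yaw) Ry(pitch) Rx(roll)).
In Python, from station import * gives the robot as it stands.
- The arm moves only by the tool arm_command, never from a script. Its argument "increments" is a list of rows, each a list of 5 numbers: the shift along the tool's x, y, z scaled (see below), then the turn about the tool's z scaled (see below), then the opening, from 0 (shut) to 1 (fully open). A call has 1 to 20 rows; each row shifts and turns the commanded pose from where the row before left it, along the tool's axes as they then stand; what a row does not reach is not made up. The controller multiplies each number of a shift by 80 mm and each number of a turn by 60 degrees. A row lasts 1/12 s, in which the tool goes at most 41.7 mm and 7.16 degrees, less where a joint would pass 70% of its speed; a pose out of reach is approached as far as the arm can. A call with a number of a shift or a turn outside -1 to 1 is refused whole. A call with a gripper value outside its range is refused whole. The fingers move at their own pace and stop on an object; "grip_force" is the grip in N (left out, the last holds). Time passes only in rows, so rows that do not move let the fingers close. It gives the time, the measured TCP pose, the force, the opening and the grip force at its end, in the units of the state.
- get_state(): the state, without advancing time (a new reading comes with each control period).
- get_image(name): name is "scene" or "top" or "wrist"; returns (picture, depth): 420x560x3 uint8, blue, green, red; 420x560 float32, mm along the optical axis (not along the pixel's ray), 0 where there is no reading.
- camera_params(name): a dict with "fx", "fy", "cx", "cy" (pixels), "distortion" ([k1, k2, p1, p2, k3] as OpenCV has them; the pictures are not rectified), "xyz" and "rotation" of the camera in the world. Camera axes: x right, y up, looking along -z (the intrinsics and any distortion apply to the point x, -y, -z); pixel columns grow to the right and rows downward; lengths in mm; the calibration is good to about 2 mm. A picture is of the moment at which its call begins: read the wrist's pose just before it. camera_params takes no time and is no camera call; for the wrist camera it gives the pose at the moment of the call.
- job_done(): hands the job in; it is judged then, once.
The state is a dict: "clock": time; "q": joint angles; "qd": joint speeds; "joint_efforts": joint torques, N m; "eef_pos": TCP position; "tcp_rot": TCP orientation; "force": force on the tool from outside, world axes, zero at the start; "ft_torque": the same for the moment, N m; "opening": finger opening in mm; "finger_force": force on a finger pad.
Only numpy, scipy, OpenCV 4.12 (cv2) and the standard library are available. Lean on these libraries where they do the work, as an engineer would, in place of code of your own. Each camera call takes 0.05 s, during which the arm holds its last target. There are 200 camera calls.

## Working session

There is one attempt and no reset: what is moved stays moved. The work goes in short steps, Python scripts to look and compute and a tool call to move; the robot and the scene stay as the last step left them, time stands still between calls to the robot, and variables do not carry over. Pictures are saved under pics/ and viewed, at most 14 in all, crops included, and the job is handed in when it is done.

Besides the shell and the picture viewer there is one more tool, called after "Call:" as a command line: name --pt "numbers of a row" for each row, then --argument value for the rest. arm_command: Moves the arm, as the interface text tells. Shifts and turns lie within -1 to 1; 1 stands for 80 mm of shift or 60 degrees of turn. Its arguments: {"type":"object","properties":{"increments":{"type":"array"},"grip_force":{"type":"number"}},"required":["increments"]}

```bash
mkdir -p pics; python3 - <<'E'
from station import *
import cv2, numpy as np
for n in ("scene","top"):
    p,d=get_image(n); cv2.imwrite(f"pics/{n}0.png",p); np.save(f"pics/{n}0.npy",d); print(n,camera_params(n), (d==0).mean())
print(get_state())
E
```

```text
scene {'fx': 402.49449595061424, 'fy': 402.49449595061424, 'cx': 270.56354510398353, 'cy': 211.66286496229648, 'distortion': array([0.0167556, 0.       , 0.       , 0.       , 0.       ]), 'xyz': array([958.251667  , 556.70922831, 706.99386678]), 'rotation': array([8.28855560e-01, 2.42056016e-03, 2.57248000e+00])} 0.003915816326530612
top {'fx': 449.0798588562714, 'fy': 449.0798588562714, 'cx': 279.0478606812692, 'cy': 207.3937416194301, 'distortion': array([-0.00570135,  0.        ,  0.        ,  0.        ,  0.        ]), 'xyz': array([ 477.75592223,  -21.1777746 , 1151.85607973]), 'rotation': array([ 0.07878078, -0.02192637, -1.57745837])} 0.003758503401360544
{'clock': 0.1, 'q': array([-1.42810468e+00,  2.21147652e-01,  1.52754357e+00,  2.11844549e-05,
        1.39470852e+00, -1.26137182e-01]), 'qd': array([ 0.00043916, -0.00288818, -0.00131466, -0.00132853,  0.00143431,
        0.00062678]), 'joint_efforts': array([ 1.24229595e-03, -4.98248470e+01, -3.90546298e+01, -2.89847685e-04,
        5.62098721e-03, -2.21320391e-05]), 'eef_pos': array([ 165.90486116, -602.02085043,  247.28356946]), 'tcp_rot': array([-3.13980254e+00, -2.48021982e-04,  2.68824873e-01]), 'force': array([ 0.14235063, -0.68683858, -0.17005665]), 'ft_torque': array([ 0.02198795, -0.04601277,  0.00252348]), 'finger_force': 0.0, 'opening': 85.26772954801528}
```

View pics/top0.png

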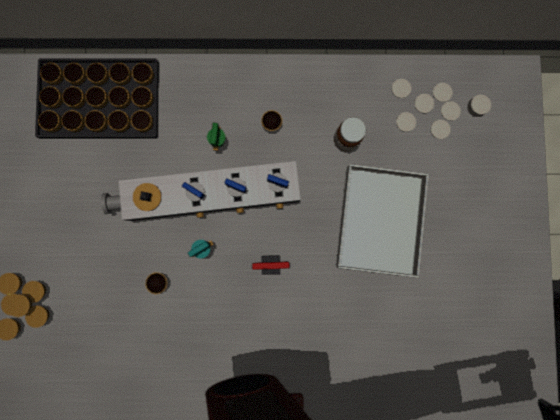

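View pics/scene0.png

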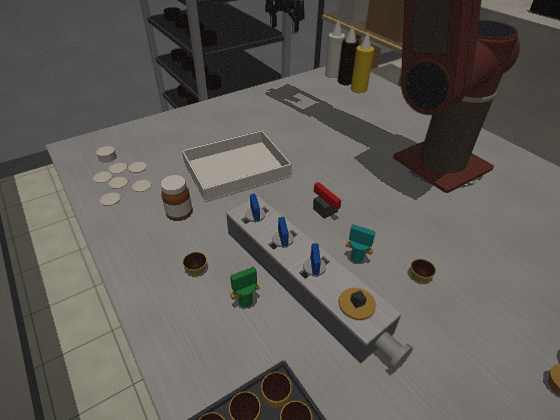

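The top view shows the red handle at (271,265), blue strainers at (193,190), (236,186) and (278,181), and the spindle on brass at (147,196). The tray is at (382,220), the pralines at (156,283) and (272,120), and the jar at (351,133).
Possible mix-ups: green strainer (216,136) and turquoise strainer (201,249), both rejected by colour. The only red fin on a dark hub is at (271,265); the other red is the arm itself at (250,400).

```bash
cat > h.py <<'E'
from station import *
import cv2, numpy as np
from scipy.spatial.transform import Rotation as R
def K(c): return np.array([[c["fx"],0,c["cx"]],[0,c["fy"],c["cy"]],[0,0,1]])
def rays(c,uv):
    n=cv2.undistortPoints(np.float64(uv).reshape(-1,1,2),K(c),c["distortion"]).reshape(-1,2)
    d=np.c_[n[:,0],-n[:,1],-np.ones(len(n))]
    return R.from_euler("xyz",c["rotation"]).apply(d)
def plane(c,uv,z):
    d=rays(c,uv); o=np.array(c["xyz"]); return o+d*((z-o[2])/d[:,2])[:,None]
def cloud(c,D,mask):
    v,u=np.nonzero(mask&(D>0)); return np.array(c["xyz"])+rays(c,np.c_[u,v])*D[v,u][:,None], np.c_[u,v]
def colour(p,name):
    h,s,v=[x.astype(int) for x in cv2.split(cv2.cvtColor(p,cv2.COLOR_BGR2HSV))]
    return {"blue":(h>105)&(h<130)&(s>130)&(v>40),"red":((h<8)|(h>172))&(s>150)&(v>60),
     "brass":(h>10)&(h<28)&(s>130)&(v>80)}[name]
def comps(m,amin=40):
    n,l,st,ce=cv2.connectedComponentsWithStats(m.astype(np.uint8))
    return [(l==i,ce[i],st[i,4]) for i in range(1,n) if st[i,4]>=amin]
def rect(P):
    (c,(w,h),a)=cv2.minAreaRect(np.float32(P[:,:2]))
    if w<h: w,h,a=h,w,a+90
    return np.round(c,1),round(w,1),round(h,1),round(((np.deg2rad(a)+np.pi/2)%np.pi)-np.pi/2,3)
E
python3 - <<'E'
from h import *
for n in ("top","scene"):
    p=cv2.imread(f"pics/{n}0.png");D=np.load(f"pics/{n}0.npy");c=camera_params(n)
    for col,zt in (("blue",115),("red",64),("brass",76)):
        for m,ce,a in comps(colour(p,col),25):
            P,uv=cloud(c,D,m); 
            if len(P)<10: continue
            zt_=np.percentile(P[:,2],90)
            if zt_>130: continue
            T=P[P[:,2]>zt_-8]
            print(n,col,ce.round(),a,"ztop",zt_.round(1),rect(T),"mean",T.mean(0).round(1))
    P,uv=cloud(c,D,np.ones(D.shape,bool))
    for lo,hi,name in ((64,74,"block"),(35,55,"tray"),(98,110,"spindle/jar")):
        v=np.zeros(D.shape,bool); s=(P[:,2]>lo)&(P[:,2]<hi)&(P[:,0]>300)&(P[:,0]<800); v[uv[s,1],uv[s,0]]=1
        for m,ce,a in comps(v,12):
            Q=P[m[uv[:,1],uv[:,0]]]; print(n,name,ce.round(),a,rect(Q),Q[:,2].mean().round(1))
E
```

```text
top blue [277. 180.] 110 ztop 119.1 (array([622.8, -41.5]), 48.6, 11.8, np.float64(1.221)) mean [622.8 -41.5 116.7]
top blue [235. 185.] 114 ztop 119.4 (array([612. ,  57.4]), 50.3, 11.6, np.float64(1.16)) mean [611.9  57.4 116.6]
top blue [192. 190.] 99 ztop 119.1 (array([601.7, 156.3]), 50.3, 10.7, np.float64(1.023)) mean [601.6 156.3 116.9]
top red [271. 265.] 229 ztop 68.2 (array([424.5, -24.2]), 84.2, 14.5, np.float64(1.567)) mean [424.3 -24.7  65.6]
top brass [147. 197.] 490 ztop 80.6 (array([590., 271.]), 65.5, 62.6, np.float64(1.424)) mean [589.5 270.5  77.9]
top brass [ 12. 296.] 850 ztop 55.0 (array([332.7, 579.3]), 52.5, 50.1, np.float64(-1.52)) mean [332.9 580.2  53.3]
top brass [ 34. 290.] 293 ztop 30.1 (array([367., 557.]), 51.3, 44.4, np.float64(1.019)) mean [366.5 557.1  27.4]
top brass [ 37. 317.] 306 ztop 30.2 (array([299.8, 546.3]), 51.2, 43.3, np.float64(-0.792)) mean [300.9 546.3  27.5]
top brass [  8. 329.] 320 ztop 30.1 (array([272.7, 613.9]), 49.4, 44.4, np.float64(0.019)) mean [273.  616.2  27.2]
top block [338. 130.] 12 (array([ 754.3, -192.4]), 19.0, 2.4, n
[... 4755 characters left out ...]
 28.7, np.float64(0.007)) 103.9
scene spindle/jar [144.   7.] 20 (array([  323.2, -1591.9]), 39.5, 30.2, np.float64(-1.562)) 103.8
scene spindle/jar [196.  46.] 30 (array([ 327.1, -987.8]), 38.0, 30.3, np.float64(-0.654)) 104.6
scene spindle/jar [172. 182.] 278 (array([ 744.2, -220.2]), 58.5, 57.1, np.float64(1.174)) 99.9
scene spindle/jar [255. 209.] 36 (array([629.2, -37.1]), 46.3, 13.1, np.float64(1.535)) 104.4
scene spindle/jar [283. 233.] 41 (array([618. ,  60.4]), 47.0, 13.7, np.float64(1.478)) 104.0
scene spindle/jar [316. 266.] 26 (array([614.8, 179.8]), 12.1, 4.5, np.float64(-0.755)) 104.0
scene spindle/jar [358. 295.] 74 (array([588.7, 272.9]), 17.8, 17.3, np.float64(-0.135)) 101.9
```

```bash
python3 -c "
import cv2;p=cv2.imread('pics/top0.png');cv2.imwrite('pics/crop0.png',cv2.resize(p[150:285,100:310],None,fx=3.8,fy=3.8,interpolation=2))"
```

```text
(no output)
```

View pics/crop0.png

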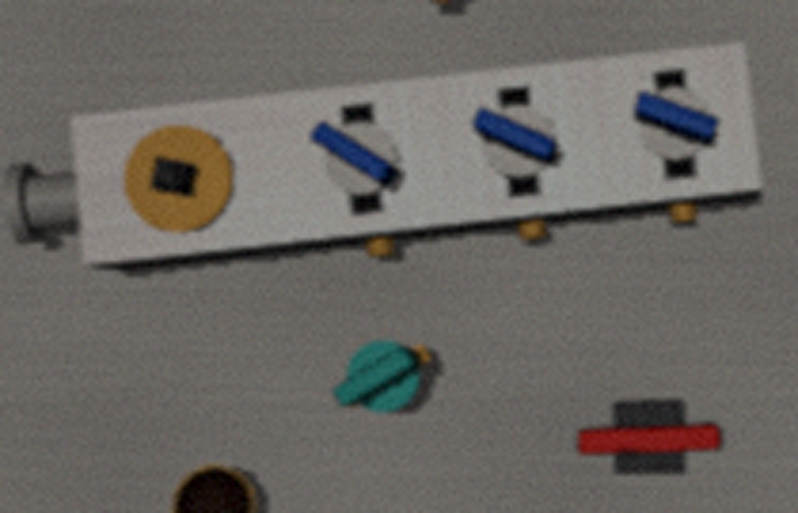

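The crop confirms it: one red fin on a dark hub, three blue wings in the sockets, and a square spindle on the brass disc. First I move over the handle, with the tool's x axis along the fin.

Call:
arm_command --pt "0 0 0 0.104 1" --pt "0 0 0 0.104 1" --pt "0 0 0 0.104 1" --pt "0 0 0 0.104 1" --pt "0 0 0 0.104 1" --pt "0 0 0 0.104 1" --pt "0 0 0 0.104 1" --pt "0 0 0 0.104 1" --pt "0 0 0 0.104 1" --pt "0 0 0 0.104 1" --pt "0 0 0 0.104 1" --pt "0 0 0 0.104 1" --pt "0 0 0 0 1"

```text
clock: 1.18
eef_pos: [165.9, -602.2, 247.7]
tcp_rot: [-3.141, 0.001, -1.042]
force: [0.4, -0.9, -1.0]
opening: 85.5
finger_force: 0.0
```

Call:
arm_command --pt "0 0 0 -0.114 1" --pt "0 0 0 -0.114 1" --pt "0 0 0 -0.114 1" --pt "0 0 0 -0.114 1" --pt "0 0 0 -0.114 1" --pt "0 0 0 -0.114 1" --pt "0 0 0 -0.114 1" --pt "0 0 0 -0.114 1" --pt "0 0 0 -0.114 1" --pt "0 0 0 -0.114 1" --pt "0 0 0 -0.114 1" --pt "0 0 0 -0.114 1" --pt "0 0 0 -0.114 1" --pt "0 0 0 -0.114 1" --pt "0 0 0 -0.114 1" --pt "0 0 0 -0.114 1" --pt "0 0 0 -0.114 1" --pt "0 0 0 -0.114 1" --pt "0 0 0 -0.114 1" --pt "0 0 0 -0.114 1"

```text
clock: 2.85
eef_pos: [165.9, -602.3, 247.8]
tcp_rot: [-3.141, -0.001, 1.359]
force: [1.0, -0.1, -0.4]
opening: 85.1
finger_force: 0.0
```

Call:
arm_command --pt "0 0 0 -0.11 1" --pt "0 0 0 -0.11 1" --pt "0.4 0.18 0 0 1" --pt "0.4 0.18 0 0 1" --pt "0.4 0.18 0 0 1" --pt "0.4 0.18 0 0 1" --pt "0.4 0.18 0 0 1" --pt "0.4 0.18 0 0 1" --pt "0.4 0.18 0 0 1" --pt "0.4 0.18 0 0 1" --pt "0.4 0.18 0 0 1" --pt "0.4 0.18 0 0 1" --pt "0.4 0.18 0 0 1" --pt "0.4 0.18 0 0 1" --pt "0.4 0.18 0 0 1" --pt "0.4 0.18 0 0 1" --pt "0.4 0.18 0 0 1" --pt "0.4 0.18 0 0 1" --pt "0 0 0 0 1" --pt "0 0 0 0 1"

```text
clock: 4.52
eef_pos: [391.9, -86.9, 248.2]
tcp_rot: [-3.141, 0.0, 1.588]
force: [-0.2, 0.4, 0.4]
opening: 85.3
finger_force: 0.0
```

```bash
cat >> h.py <<'E'
def go(pos,yaw):
    s=get_state(); e=np.array(s["eef_pos"]); y=s["tcp_rot"][2]
    d=np.array(pos)-e; dy=(yaw-y+np.pi)%(2*np.pi)-np.pi
    def sh(q): return np.array([d[0]*np.cos(q)+d[1]*np.sin(q), d[0]*np.sin(q)-d[1]*np.cos(q), -d[2]])/80
    print("eef",e.round(1),"yaw",round(y,3),"q1,q6",s["q"][0].round(2),s["q"][5].round(2),"turn units",round(-dy/np.deg2rad(60),3),"shift before turn",sh(y).round(3),"after turn",sh(y+dy).round(3))
def wrist(name):
    c=camera_params("wrist"); p,D=get_image("wrist"); cv2.imwrite(f"pics/{name}.png",p); return c,p,D
E
python3 - <<'E'
from h import *
go([424,-23.5,57],1.575)
c,p,D=wrist("w1"); print(c["xyz"],c["rotation"])
for m,ce,a in comps(colour(p,"red"),100):
    P,_=cloud(c,D,m)
    if len(P)<30: continue
    print(ce,a,np.percentile(P[:,2],[5,50,95]).round(1),rect(P[P[:,2]>58]))
E
```

```text
eef [391.9 -86.9 248.2] yaw 1.588 q1,q6 -0.42 -0.43 turn units 0.012 shift before turn [0.785 0.414 2.39 ] after turn [0.791 0.404 2.39 ]
[390.64706519 -19.75166954 372.83934953] [-0.27312458 -0.00089842  0.01576703]
[316.44077135 112.9553719 ] 1815 [56.1 62.9 64.3] (array([421.4, -24.3]), 88.0, 15.5, np.float64(-1.546))
[  8.60368664 168.87557604] 217 [ 9.5 10.8 12.3] (array([0., 0.]), 0.0, 0.0, np.float64(0.0))
```

Call:
arm_command --pt "0.4 0.2 0 0 0.6" --pt "0.385 0.19 0 0 0.6" --pt "0 0 0.4 0 0.6" --pt "0 0 0.4 0 0.6" --pt "0 0 0.4 0 0.6" --pt "0 0 0.4 0 0.6" --pt "0 0 0 0 0.6" --pt "0 0 0 0 0.6"

```text
clock: 5.23
eef_pos: [420.6, -26.4, 119.1]
tcp_rot: [-3.137, -0.001, 1.578]
force: [0.7, -0.2, 1.2]
opening: 51.5
finger_force: 0.0
```

```bash
python3 - <<'E'
from h import *
go([422.5,-24,57],1.59)
c,p,D=wrist("w2")
for m,ce,a in comps(colour(p,"red"),100):
    P,_=cloud(c,D,m)
    if len(P)<30: continue
    print(ce,a,np.percentile(P[:,2],[5,50,95]).round(1),rect(P[P[:,2]>58]))
E
```

```text
eef [420.6 -26.4 119.1] yaw 1.578 q1,q6 -0.25 -0.26 turn units -0.011 shift before turn [0.03  0.024 0.776] after turn [0.03  0.024 0.776]
[284.57677903 217.83595506] 4005 [61.1 63.  64.1] (array([421. , -23.6]), 88.9, 15.7, np.float64(-1.552))
```

Call:
arm_command --pt "0.03 0.01 0.38 0 0.6" --pt "0 0 0.38 0 0.6" --pt "0 0 0 0 0.6" --pt "0 0 0 0 0" --pt "0 0 0 0 0" --pt "0 0 0 0 0" --pt "0 0 0 0 0" --pt "0 0 0 0 0" --pt "0 0 0 0 0" --pt "0 0 0 0 0" --pt "0 0 0 0 0" --pt "0 0 0 0 0" --grip_force 90

```text
clock: 6.28
eef_pos: [424.9, -23.6, 61.8]
tcp_rot: [3.138, 0.001, 1.58]
force: [-2.3, -1.4, 8.1]
opening: 13.8
finger_force: 90.3
```

Call:
arm_command --pt "0 0 -0.2 0 0" --pt "0 0 -0.3 0 0" --pt "0 0 -0.4 0 0" --pt "0 0 -0.4 0 0" --pt "0 0 -0.4 0 0" --pt "0 0 0 0 0" --pt "0 0 0 0 0"

```text
clock: 6.87
eef_pos: [424.8, -23.3, 198.2]
tcp_rot: [3.136, 0.001, 1.58]
force: [-0.3, 1.3, -3.7]
opening: 14.0
finger_force: 89.2
```

```bash
cat >> h.py <<'E'
def look(zt,col="red",n=("scene","top")):
    for k in n:
        p,D=get_image(k);c=camera_params(k); cv2.imwrite(f"pics/{k}_last.png",p)
        for m,ce,a in comps(colour(p,col),25):
            P,_=cloud(c,D,m)
            if len(P)<10 or P[:,0].mean()<320 or P[:,0].mean()>720: continue
            z=np.percentile(P[:,2],95); print(k,col,ce.round(),a,"z",np.percentile(P[:,2],[2,98]).round(1),rect(P[P[:,2]>z-8]))
E
python3 - <<'E'
from h import *
look(0); go([589,271,195],1.416); s=get_state(); print(s["force"],s["ft_torque"],s["opening"])
wrist("w3")
a=cv2.imread("pics/w3.png");b=cv2.imread("pics/scene_last.png")[100:310,250:450]
cv2.imwrite("pics/v3.png",np.hstack([cv2.resize(a,(480,360)),cv2.resize(b,(320,360))]))
E
```

```text
scene red [320. 144.] 41 z [177.3 199.3] (array([432.5, -53.8]), 17.8, 2.8, np.float64(1.512))
scene red [338. 156.] 203 z [175.3 201.6] (array([427.2,   1.5]), 44.4, 15.1, np.float64(-1.531))
top red [250. 282.] 40 z [554.7 559. ] (array([426.8,   5.5]), 19.9, 8.2, np.float64(1.243))
top red [279. 289.] 63 z [554.8 559.2] (array([417.3, -35.2]), 29.0, 11.2, np.float64(1.292))
top red [216. 326.] 32 z [575.4 582.1] (array([375.3,  45.9]), 20.9, 3.8, np.float64(-0.257))
eef [422.4 -22.8 194.7] yaw 1.58 q1,q6 -0.24 -0.25 turn units 0.157 shift before turn [ 3.653e+00  2.116e+00 -3.000e-03] after turn [ 3.949e+00  1.491e+00 -3.000e-03]
[ 0.2486806   0.59220736 -2.40836398] [-0.01970841 -0.00049645 -0.02904214] 14.212012106018042
```

View pics/v3.png

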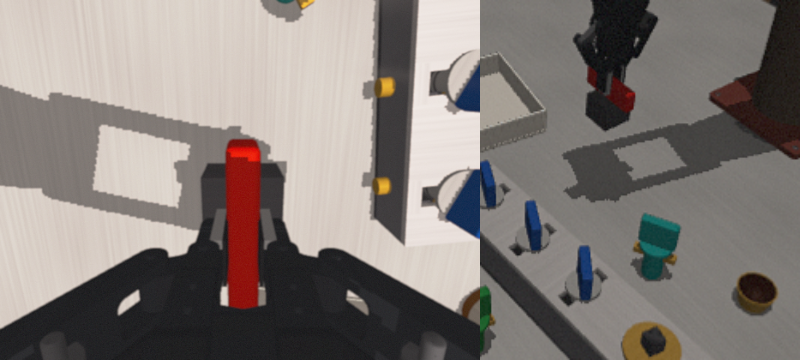

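The handle is gripped upright, with the fin midway between the pads at wrist pixel (243,200). Next I carry it over the spindle.

Call:
arm_command --pt "0 0 0 0.08 0" --pt "0 0 0 0.077 0" --pt "0.3 0.11 0 0 0" --pt "0.4 0.15 0 0 0" --pt "0.4 0.15 0 0 0" --pt "0.4 0.15 0 0 0" --pt "0.4 0.15 0 0 0" --pt "0.4 0.15 0 0 0" --pt "0.4 0.15 0 0 0" --pt "0.4 0.15 0 0 0" --pt "0.4 0.15 0 0 0" --pt "0.3 0.12 0 0 0" --pt "0.15 0.06 0 0 0" --pt "0 0 0 0 0" --pt "0 0 0 0 0" --pt "0 0 0 0 0"

```text
clock: 8.35
eef_pos: [588.5, 269.9, 193.4]
tcp_rot: [-3.138, 0.002, 1.415]
force: [-1.0, 0.3, -2.6]
opening: 13.8
finger_force: 88.9
```

```bash
python3 - <<'E'
from h import *
look(0,n=("scene",)); 
for i in range(3): go([589,271.5,195],1.416); c,p,D=wrist("w4")
print(get_state()["opening"])
P,uv=cloud(c,D,colour(p,"brass")); s=abs(P[:,2]-76)<6; print("collar",rect(P[s]))
m=colour(p,"red"); P,uv=cloud(c,D,m); print("fin",np.percentile(P[:,2],[2,98]),rect(P[P[:,2]>185]))
a=p;b=cv2.imread("pics/scene_last.png")[150:360,250:450]
cv2.imwrite("pics/v4.png",np.hstack([cv2.resize(a,(480,360)),cv2.resize(b,(320,360))]))
E
```

```text
scene red [373. 275.] 376 z [171.6 197.1] (array([593.8, 292.4]), 46.5, 15.8, np.float64(1.434))
eef [588.8 269.7 194.1] yaw 1.415 q1,q6 0.31 0.46 turn units -0.001 shift before turn [ 0.023 -0.001 -0.011] after turn [ 0.023 -0.001 -0.011]
eef [589.  269.6 194.6] yaw 1.415 q1,q6 0.31 0.46 turn units -0.001 shift before turn [ 0.023 -0.004 -0.005] after turn [ 0.023 -0.004 -0.005]
eef [589.3 269.7 195.1] yaw 1.414 q1,q6 0.31 0.46 turn units -0.002 shift before turn [ 0.022 -0.007  0.001] after turn [ 0.022 -0.007  0.001]
13.897030129199605
collar (array([588.5, 290.1]), 65.1, 30.1, np.float64(-0.045))
fin [ 29.0666957  197.79582538] (array([589.8, 272.7]), 84.5, 15.9, np.float64(1.409))
```

View pics/v4.png

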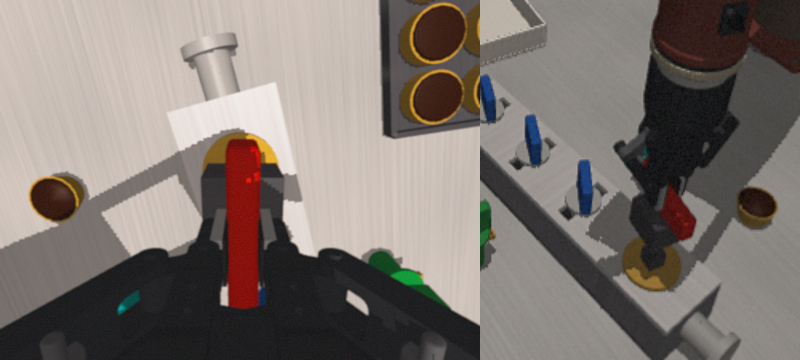

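Call:
arm_command --pt "0.01 0 0.2 0 0" --pt "0 0 0.15 0 0" --pt "0 0 0.06 0 0" --pt "0 0 0.06 0 0" --pt "0 0 0.06 0 0" --pt "0 0 0.06 0 0" --pt "0 0 0 0 0" --pt "0 0 0 0 0"

```text
clock: 9.22
eef_pos: [589.5, 271.5, 147.9]
tcp_rot: [-3.141, 0.0, 1.416]
force: [-0.9, -0.1, -3.5]
opening: 14.1
finger_force: 88.8
```

Call:
arm_command --pt "0 0 0.04 0 0" --pt "0 0 0.04 0 0" --pt "0 0 0.03 0 0" --pt "0 0 0.02 0 0" --pt "0 0 0 0 0" --pt "0 0 0 0 0"

```text
clock: 9.72
eef_pos: [589.5, 271.7, 138.1]
tcp_rot: [-3.141, 0.0, 1.416]
force: [-5.5, -0.1, 1.3]
opening: 14.2
finger_force: 89.4
```

Call:
arm_command --pt "0 0 0.02 0 0" --pt "0 0 0 0 0" --pt "0 0 0 0 0" --pt "0 0 0 0 0"

```text
clock: 10.05
eef_pos: [589.5, 271.8, 138.0]
tcp_rot: [-3.141, 0.0, 1.416]
force: [-9.9, -0.7, 8.4]
opening: 14.0
finger_force: 90.5
```

```bash
python3 - <<'E'
from h import *
look(0,n=("scene",)); c,p,D=wrist("w5"); m=colour(p,"red"); P,uv=cloud(c,D,m); print("fin",np.percentile(P[:,2],[2,50,98]),rect(P[P[:,2]>125]))
s=get_state(); print(s["force"],s["ft_torque"])
E
```

```text
scene red [368. 297.] 340 z [116.5 141.6] (array([593.7, 292.6]), 49.3, 15.0, np.float64(1.388))
fin [123.33844206 139.19818915 140.77763362] (array([590. , 275.2]), 83.5, 16.1, np.float64(1.409))
[-8.83408123 -1.23632539  8.96761046] [-0.11552859  1.68270549 -0.01161594]
```

Call:
arm_command --pt "0 -0.02 0 0 0" --pt "0 0 0 0.08 0" --pt "0 0 0 0.08 0" --pt "0 0 0 0.08 0" --pt "0 0 0 0.08 0" --pt "0 0 0 0.08 0" --pt "0 0 0 0.08 0" --pt "0 0 0 0.08 0" --pt "0 0 0 0 0" --pt "0 0 0 0 0"

```text
clock: 10.98
eef_pos: [588.6, 271.7, 137.9]
tcp_rot: [3.141, -0.0, 0.829]
force: [-7.3, -1.4, 6.5]
opening: 13.9
finger_force: 90.4
```

```bash
python3 - <<'E'
from h import *
s=get_state(); print(s["force"],s["ft_torque"],s["tcp_rot"],s["eef_pos"],s["opening"])
E
```

```text
[-7.25488732 -1.4060462   6.50579342] [-0.42481182  1.11235489 -0.14851068] [ 3.14058433e+00 -4.18302088e-04  8.28805108e-01] [588.64621598 271.66182085 137.91672026] 13.936556747075297
```

Call:
arm_command --pt "0 0 0 0.08 0" --pt "0 0 0 0.08 0" --pt "0 0 0 0.08 0" --pt "0 0 0 0.08 0" --pt "0 0 0 0.08 0" --pt "0 0 0 0.07 0" --pt "0 0 0 0.06 0" --pt "0 0 0 0 0" --pt "0 0 0 0 0"

```text
clock: 11.73
eef_pos: [588.3, 271.7, 137.9]
tcp_rot: [3.141, -0.0, 0.274]
force: [-8.2, -1.8, 8.5]
opening: 13.7
finger_force: 90.5
```

```bash
python3 - <<'E'
from h import *
s=get_state(); print(s["force"],s["ft_torque"],s["tcp_rot"],s["eef_pos"],s["opening"])
look(0,n=("scene",)); c,p,D=wrist("w6"); m=colour(p,"red"); P,uv=cloud(c,D,m); print("fin",np.percentile(P[:,2],[2,50,98]),rect(P[P[:,2]>125]))
E
```

```text
[-8.21306858 -1.83832201  8.50286234] [-0.54588482  1.43374518 -0.02896596] [ 3.14093464e+00 -6.69920494e-05  2.74194268e-01] [588.28479555 271.66574718 137.90569534] 13.660079756406843
scene red [353. 292.] 345 z [114.7 141.4] (array([601.3, 276. ]), 65.7, 15.0, np.float64(0.276))
fin [129.01205203 138.9982706  140.44463028] (array([592.5, 271.8]), 83.6, 16.0, np.float64(0.274))
```

Call:
arm_command --pt "0 0 0 0.05 0" --pt "0 0 0 0.05 0" --pt "0 0 0 0.04 0" --pt "0 0 0 0 0" --pt "0 0 0 0 0" --pt "0 0 0 0 0"

```text
clock: 12.33
eef_pos: [587.5, 271.7, 137.9]
tcp_rot: [3.141, 0.002, 0.128]
force: [-11.3, -1.7, 9.1]
opening: 13.9
finger_force: 89.2
```

```bash
python3 - <<'E'
from h import *
s=get_state(); print(s["force"],s["ft_torque"],s["tcp_rot"],s["eef_pos"],s["opening"])
look(0,n=("scene",)); c,p,D=wrist("w6"); m=colour(p,"red"); P,uv=cloud(c,D,m); print("fin",np.percentile(P[:,2],[2,50,98]),rect(P[P[:,2]>125]))
E
```

```text
[-11.32952346  -1.74699522   9.07123846] [-0.66420114  1.93270206  0.2462597 ] [3.14087488e+00 1.56279386e-03 1.28467089e-01] [587.52521591 271.7445043  137.92414416] 13.941311127781725
scene red [352. 292.] 339 z [113.1 142.1] (array([605.7, 275.1]), 56.2, 15.8, np.float64(0.129))
fin [128.65851113 138.97555178 140.52761581] (array([591.7, 271.3]), 83.9, 15.9, np.float64(0.135))
```

Call:
arm_command --pt "0 0 0 0.04 0" --pt "0 0 0 0.03 0" --pt "0 0 0 0 0" --pt "0 0 0 0 0" --pt "0 0 0 0 0"

```text
clock: 12.85
eef_pos: [587.2, 272.0, 138.0]
tcp_rot: [3.141, 0.002, 0.056]
force: [-12.3, -1.8, 10.8]
opening: 14.1
finger_force: 89.5
```

```bash
python3 - <<'E'
from h import *
s=get_state(); print(s["force"],s["ft_torque"],s["tcp_rot"],s["eef_pos"],s["opening"])
c,p,D=wrist("w6"); m=colour(p,"red"); P,uv=cloud(c,D,m); print("fin",np.percentile(P[:,2],[2,50,98]),rect(P[P[:,2]>125]))
E
```

```text
[-12.29861914  -1.75217323  10.84072189] [-0.46133975  2.20750421  0.55673793] [3.14099011e+00 2.13842405e-03 5.60650840e-02] [587.15303282 272.04717593 137.95581317] 14.079675084565276
fin [128.29482354 138.9831059  140.52760182] (array([591.4, 271.4]), 83.7, 15.7, np.float64(0.07))
```

Call:
arm_command --pt "0 0 0 -0.02 0.2" --pt "0 0 0 0 0.4" --pt "0 0 0 0 0.5" --pt "0 0 0 0 0.5" --pt "0 0 0 0 0.5" --pt "0 0 0 0 0.5" --pt "0 0 -0.15 0 0.5" --pt "0 0 -0.3 0 0.5" --pt "0 0 -0.4 0 0.5" --pt "0 0 -0.4 0 0.5" --pt "0 0 0 0 0.5"

```text
clock: 13.82
eef_pos: [592.0, 273.0, 246.0]
tcp_rot: [-3.139, -0.013, 0.075]
force: [0.7, 0.0, 1.8]
opening: 42.8
finger_force: 0.0
```

```bash
python3 - <<'E'
from h import *
look(0,n=("scene",)); c,p,D=wrist("w7"); m=colour(p,"red"); P,uv=cloud(c,D,m); print("fin",np.percentile(P[:,2],[2,50,98]),rect(P[P[:,2]>130]))
go([623,-41,240],1.21)
a=p;b=cv2.imread("pics/scene_last.png")[150:360,250:450]
cv2.imwrite("pics/v7.png",np.hstack([cv2.resize(a,(480,360)),cv2.resize(b,(320,360))]))
E
```

```text
scene red [360. 286.] 600 z [115.9 141.6] (array([589.6, 273.7]), 87.3, 15.3, np.float64(0.086))
fin [135.41480814 138.82339824 140.26085317] (array([588.5, 271.4]), 88.2, 15.9, np.float64(0.098))
eef [589.7 272.2 239.7] yaw 0.075 q1,q6 0.31 1.81 turn units -1.084 shift before turn [ 1.210e-01  3.936e+00 -3.000e-03] after turn [-3.517e+00  1.772e+00 -3.000e-03]
```

View pics/v7.png

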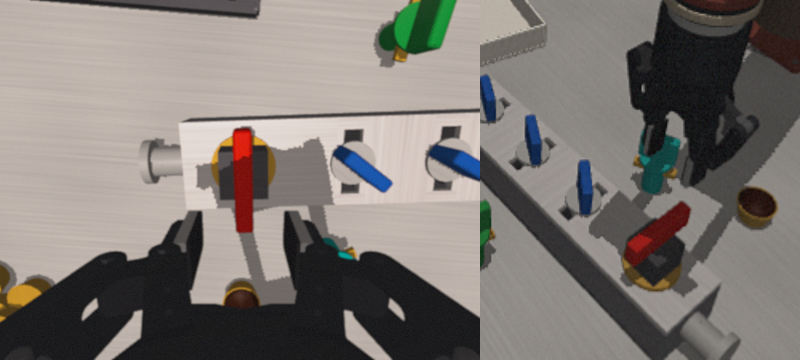

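The handle is fully down on the collar, with its fin at wrist (243,180) along the block's x, so the valve is at its stop. Next is the strainer nearest the tray.

Call:
arm_command --pt "0 0 0 -0.108 0.5" --pt "0 0 0 -0.108 0.5" --pt "0 0 0 -0.108 0.5" --pt "0 0 0 -0.108 0.5" --pt "0 0 0 -0.108 0.5" --pt "0 0 0 -0.108 0.5" --pt "0 0 0 -0.108 0.5" --pt "0 0 0 -0.108 0.5" --pt "0 0 0 -0.108 0.5" --pt "0 0 0 -0.108 0.5" --pt "0 0 0 0 0.5"

```text
clock: 14.83
eef_pos: [587.5, 271.5, 234.6]
tcp_rot: [-3.139, 0.002, 1.21]
force: [-0.6, 0.2, 0.4]
opening: 42.8
finger_force: 0.0
```

Call:
arm_command --pt "-0.35 0.18 0 0 0.5" --pt "-0.35 0.18 0 0 0.5" --pt "-0.35 0.18 0 0 0.5" --pt "-0.35 0.18 0 0 0.5" --pt "-0.35 0.18 0 0 0.5" --pt "-0.35 0.18 0 0 0.5" --pt "-0.35 0.18 0 0 0.5" --pt "-0.35 0.18 0 0 0.5" --pt "-0.35 0.17 0 0 0.5" --pt "-0.35 0.16 0 0 0.5" --pt "0 0 0 0 0.5" --pt "0 0 0 0 0.5"

```text
clock: 15.83
eef_pos: [620.2, -42.0, 235.2]
tcp_rot: [-3.14, 0.0, 1.2]
force: [-0.6, 1.1, -0.0]
opening: 42.8
finger_force: 0.0
```

```bash
python3 - <<'E'
from h import *
c,p,D=wrist("w8")
for m,ce,a in comps(colour(p,"blue"),60):
    P,_=cloud(c,D,m); z=np.percentile(P[:,2],95); print(ce.round(),a,z.round(1),rect(P[P[:,2]>z-6]))
go([623,-40,100],1.21)
E
```

```text
[219.  48.] 434 115.1 (array([618.5,  73.2]), 14.7, 13.1, np.float64(1.103))
[221.  90.] 1099 115.1 (array([607.8,  49.5]), 33.4, 13.8, np.float64(1.151))
[284. 195.] 1094 115.1 (array([621.6, -40.8]), 50.2, 12.0, np.float64(1.205))
eef [620.2 -40.6 235.4] yaw 1.202 q1,q6 -0.19 0.18 turn units -0.008 shift before turn [0.02  0.03  1.692] after turn [0.02  0.03  1.692]
```

Call:
arm_command --pt "0.01 0.02 0.4 0 0.5" --pt "0 0 0.4 0 0.5" --pt "0 0 0.4 0 0.5" --pt "0 0 0.3 0 0.5" --pt "0 0 0.2 0 0.5" --pt "0 0 0 0 0.5" --pt "0 0 0 0 0" --pt "0 0 0 0 0" --pt "0 0 0 0 0" --pt "0 0 0 0 0" --pt "0 0 0 0 0" --pt "0 0 0 0 0" --pt "0 0 0 0 0" --pt "0 0 0 0 0" --grip_force 70

```text
clock: 17.05
eef_pos: [623.7, -39.9, 102.2]
tcp_rot: [3.139, -0.001, 1.206]
force: [-0.7, 2.7, 6.4]
opening: 12.8
finger_force: 70.5
```

Call:
arm_command --pt "0 0 0 -0.05 0" --pt "0 0 0 -0.05 0" --pt "0 0 0 -0.05 0" --pt "0 0 0 0 0" --pt "0 0 0 0 0"

```text
clock: 17.47
eef_pos: [623.9, -40.6, 102.2]
tcp_rot: [3.138, 0.0, 1.363]
force: [1.7, -0.1, 4.3]
opening: 12.8
finger_force: 70.7
```

```bash
python3 - <<'E'
from h import *
s=get_state(); print(s["force"],s["ft_torque"],s["tcp_rot"],s["eef_pos"],s["opening"])
E
```

```text
[ 1.67911174 -0.06980298  4.30714883] [ 0.18271309 -0.08640266  0.07371726] [3.13809350e+00 6.32294538e-05 1.36314874e+00] [623.86443938 -40.55493679 102.17568697] 12.773042231469917
```

Call:
arm_command --pt "0 0 0 -0.1 0" --pt "0 0 0 -0.1 0" --pt "0 0 0 -0.1 0" --pt "0 0 0 -0.1 0" --pt "0 0 0 -0.1 0" --pt "0 0 0 0 0"

```text
clock: 17.97
eef_pos: [624.1, -40.5, 102.2]
tcp_rot: [3.138, 0.002, 1.89]
force: [1.8, 0.3, 7.0]
opening: 12.9
finger_force: 70.8
```

```bash
python3 - <<'E'
from h import *
s=get_state(); print(s["force"],s["ft_torque"],s["tcp_rot"],s["eef_pos"],s["opening"])
c,p,D=wrist("w9")
for m,ce,a in comps(colour(p,"blue"),60):
    P,_=cloud(c,D,m); z=np.percentile(P[:,2],95); print(ce.round(),a,z.round(1),rect(P[P[:,2]>z-6]))
E
```

```text
[1.81979858 0.25223186 6.95534459] [ 0.22037341 -0.28891829  0.04123829] [3.13797801e+00 1.84334083e-03 1.89006786e+00] [624.11972411 -40.47418007 102.15663377] 12.886475642883683
[323.  32.] 3667 115.1 (array([607.2,  49.8]), 32.5, 13.1, np.float64(1.155))
[299.  81.] 154 114.1 (array([605.2,  33.7]), 3.6, 3.3, np.float64(1.138))
[283. 282.] 4839 115.0 (array([624.3, -42.2]), 50.7, 14.0, np.float64(-1.258))
```

Call:
arm_command --pt "0 0 0 -0.1 0" --pt "0 0 0 -0.1 0" --pt "0 0 0 -0.1 0" --pt "0 0 0 -0.1 0" --pt "0 0 0 -0.1 0" --pt "0 0 0 -0.1 0" --pt "0 0 0 -0.1 0" --pt "0 0 0 -0.1 0" --pt "0 0 0 -0.1 0" --pt "0 0 0 -0.1 0" --pt "0 0 0 -0.1 0" --pt "0 0 0 0 0" --pt "0 0 0 0 0"

```text
clock: 19.1
eef_pos: [624.1, -40.5, 102.2]
tcp_rot: [-3.141, 0.004, 3.036]
force: [2.5, 0.0, 5.5]
opening: 12.8
finger_force: 70.8
```

```bash
cat >> h.py <<'E'
def chk(name):
    s=get_state(); print(s["force"].round(1),s["ft_torque"].round(2),s["tcp_rot"].round(3),s["eef_pos"].round(1),s["opening"].round(1))
    c,p,D=wrist(name)
    for m,ce,a in comps(colour(p,"blue"),60):
        P,_=cloud(c,D,m); z=np.percentile(P[:,2],95); print(ce.round(),a,z.round(1),rect(P[P[:,2]>z-6]))
E
python3 -c "
from h import *
chk('w10')"
```

```text
Traceback (most recent call last):
  File "h.py", line 39, in chk
    s=get_state(); print(s["force"].round(1),s["ft_torque"].round(2),s["tcp_rot"].round(3),s["eef_pos"].round(1),s["opening"].round(1))
                                                                                                                 ^^^^^^^^^^^^^^^^^^
AttributeError: 'float' object has no attribute 'round'
```

Call:
arm_command --pt "0 0 0 -0.08 0" --pt "0 0 0 -0.08 0" --pt "0 0 0 -0.06 0" --pt "0 0 0 -0.03 0" --pt "0 0 0 0 0" --pt "0 0 0 0 0"

```text
clock: 19.6
eef_pos: [624.1, -40.5, 102.1]
tcp_rot: [-3.14, 0.004, -2.986]
force: [1.8, -0.1, 5.6]
opening: 13.3
finger_force: 70.8
```

```bash
sed -i 's/,s\["opening"\].round(1)/,s["opening"]/' h.py; python3 -c "
from h import *
chk('w10')"
```

```text
[ 1.8 -0.1  5.6] [ 0.23 -0.33 -0.  ] [-3.14   0.004 -2.986] [624.1 -40.5 102.1] 13.282155086658411
[283. 282.] 4849 114.9 (array([624.7, -41.5]), 50.8, 13.9, np.float64(0.141))
[506. 273.] 4374 114.7 (array([608. ,  51.8]), 41.0, 13.0, np.float64(1.155))
```

Call:
arm_command --pt "0 0 0 -0.04 0" --pt "0 0 0 0 0" --pt "0 0 0 0 0"

```text
clock: 19.9
eef_pos: [624.1, -40.3, 102.2]
tcp_rot: [-3.141, 0.004, -2.946]
force: [1.6, 1.4, 6.4]
opening: 12.8
finger_force: 72.0
```

```bash
python3 -c "
from h import *
chk('w11')"
```

```text
[1.6 1.4 6.4] [ 0.29 -0.21 -0.94] [-3.141  0.004 -2.946] [624.1 -40.3 102.2] 12.76775325679961
[283. 282.] 4854 115.0 (array([624.5, -41.2]), 50.6, 14.0, np.float64(0.199))
[505. 283.] 4471 114.7 (array([608.4,  52.8]), 43.5, 13.0, np.float64(1.156))
```

The stop is felt: −0.94 N m, with the wing along the block's x. I back off slightly and lift.

Call:
arm_command --pt "0 0 0 0.06 0" --pt "0 0 0 0 0" --pt "0 0 -0.05 0 0" --pt "0 0 -0.08 0 0" --pt "0 0 -0.08 0 0" --pt "0 0 -0.08 0 0" --pt "0 0 0 0 0"

```text
clock: 20.53
eef_pos: [623.3, -40.4, 125.2]
tcp_rot: [-3.141, 0.002, -3.004]
force: [0.9, 0.2, -3.2]
opening: 12.9
finger_force: 69.5
```

```bash
python3 -c "
from h import *
chk('w12')"
```

```text
[ 0.9  0.2 -3.2] [-0.03  0.01 -0.  ] [-3.141e+00  2.000e-03 -3.004e+00] [623.3 -40.4 125.2] 12.931549613077852
[488. 257.] 3973 114.8 (array([610.5,  57. ]), 51.7, 12.9, np.float64(1.145))
[283. 282.] 4874 138.0 (array([624.3, -41.1]), 51.5, 14.0, np.float64(0.136))
```

Call:
arm_command --pt "0 0 -0.3 0 0" --pt "0 0 -0.4 0 0" --pt "0 0 -0.4 0 0" --pt "0 0 -0.3 0 0" --pt "0 0 0 0 0"

```text
clock: 21.0
eef_pos: [625.6, -40.7, 242.5]
tcp_rot: [-3.138, 0.01, -3.004]
force: [0.6, -1.6, -0.9]
opening: 12.9
finger_force: 69.7
```

```bash
python3 -c "
from h import *
chk('w13'); go([606,-314,88],-3.13)"
```

```text
[ 0.6 -1.6 -0.9] [-0.   -0.01  0.01] [-3.138  0.01  -3.004] [625.6 -40.7 242.5] 12.919426090373832
[407. 193.] 1150 115.0 (array([610.2,  56.6]), 50.3, 12.4, np.float64(1.157))
[526. 195.] 1813 114.8 (array([600.3, 155.5]), 50.3, 13.0, np.float64(1.004))
[283. 282.] 4833 255.3 (array([626.1, -41.6]), 50.6, 14.0, np.float64(0.134))
eef [624.4 -40.5 239.2] yaw -3.004 q1,q6 -0.19 -1.9 turn units 0.12 shift before turn [ 0.698 -3.355  1.89 ] after turn [ 0.27  -3.416  1.89 ]
```

Call:
arm_command --pt "0 0 0 0.06 0" --pt "0 0 0 0.06 0" --pt "0.03 -0.34 0 0 0" --pt "0.03 -0.34 0 0 0" --pt "0.03 -0.34 0 0 0" --pt "0.03 -0.34 0 0 0" --pt "0.03 -0.34 0 0 0" --pt "0.03 -0.34 0 0 0" --pt "0.03 -0.34 0 0 0" --pt "0.03 -0.34 0 0 0" --pt "0.02 -0.34 0 0 0" --pt "0.01 -0.35 0 0 0" --pt "0 0 0 0 0" --pt "0 0 0.4 0 0" --pt "0 0 0.4 0 0" --pt "0 0 0.4 0 0" --pt "0 0 0.3 0 0" --pt "0 0 0.2 0 0" --pt "0 0 0 0 0"

```text
clock: 22.63
eef_pos: [599.8, -309.9, 91.2]
tcp_rot: [3.134, -0.011, -3.129]
force: [-1.4, 0.7, -3.7]
opening: 13.2
finger_force: 69.4
```

```bash
python3 -c "
from h import *
chk('w14'); go([606,-314,88],-3.13)"
```

```text
[-1.4  0.7 -3.7] [0.02 0.06 0.02] [ 3.134 -0.011 -3.129] [ 599.8 -309.9   91.2] 13.18222613542647
[283. 282.] 4840 103.9 (array([ 600.5, -311. ]), 50.5, 14.0, np.float64(0.004))
eef [ 601.3 -310.9   94.3] yaw -3.129 q1,q6 -0.59 -2.18 turn units 0.001 shift before turn [-0.058 -0.039  0.079] after turn [-0.058 -0.039  0.079]
```

Wing top is at 104 and should be 100 when standing. I lower 4 mm, release, and go up.

Call:
arm_command --pt "0 0 0.04 0 0" --pt "0 0 0.01 0 0" --pt "0 0 0 0 0" --pt "0 0 0 0 0" --pt "0 0 0 0 0.15" --pt "0 0 0 0 0.3" --pt "0 0 0 0 0.45" --pt "0 0 0 0 0.45" --pt "0 0 0 0 0.45" --pt "0 0 -0.1 0 0.45" --pt "0 0 -0.3 0 0.45" --pt "0 0 -0.4 0 0.45" --pt "0 0 -0.4 0 0.45" --pt "0 0 -0.4 0 0.45" --pt "0 0 -0.3 0 0.45" --pt "0 0 0 0 0.45"

```text
clock: 24.02
eef_pos: [607.0, -314.9, 256.5]
tcp_rot: [-3.135, 0.01, -3.129]
force: [0.6, 0.0, 0.9]
opening: 38.3
finger_force: 0.0
```

```bash
python3 -c "
from h import *
look(0,'red',('scene',)); look(0,'blue',('scene',)); go([611,57,240],1.155)"
```

```text
scene red [360. 286.] 603 z [115.5 141.6] (array([588.9, 273.6]), 88.6, 15.3, np.float64(0.107))
scene blue [208. 153.] 242 z [ 63.8 100.9] (array([ 608.1, -308.9]), 49.9, 14.6, np.float64(-0.016))
scene blue [283. 231.] 198 z [ 79.5 116.5] (array([612.5,  61.4]), 50.3, 13.2, np.float64(1.149))
scene blue [315. 259.] 222 z [ 78.8 116.9] (array([601.6, 159.8]), 49.5, 13.0, np.float64(1.008))
eef [ 605.  -313.6  250.1] yaw -3.129 q1,q6 -0.59 -2.18 turn units 1.909 shift before turn [-0.132  4.632  0.127] after turn [ 4.268 -1.803  0.127]
```

Strainer 1 stands in the tray and the handle hasn't moved. Next, strainer 2.

Call:
arm_command --pt "0 0 0 0.112 0.5" --pt "0 0 0 0.112 0.5" --pt "0 0 0 0.112 0.5" --pt "0 0 0 0.112 0.5" --pt "0 0 0 0.112 0.5" --pt "0 0 0 0.112 0.5" --pt "0 0 0 0.112 0.5" --pt "0 0 0 0.112 0.5" --pt "0 0 0 0.112 0.5" --pt "0 0 0 0.112 0.5" --pt "0 0 0 0.112 0.5" --pt "0 0 0 0.112 0.5" --pt "0 0 0 0.112 0.5" --pt "0 0 0 0.112 0.5" --pt "0 0 0 0.112 0.5" --pt "0 0 0 0.112 0.5" --pt "0 0 0 0.112 0.5" --pt "0 0 0 0 0.5"

```text
clock: 25.62
eef_pos: [603.4, -312.6, 245.3]
tcp_rot: [-3.138, -0.001, 1.156]
force: [0.3, -0.2, -0.3]
opening: 42.7
finger_force: 0.0
```

Call:
arm_command --pt "0.35 -0.15 0 0 0.5" --pt "0.35 -0.15 0 0 0.5" --pt "0.36 -0.15 0 0 0.5" --pt "0.36 -0.15 0 0 0.5" --pt "0.36 -0.15 0 0 0.5" --pt "0.36 -0.15 0 0 0.5" --pt "0.36 -0.15 0 0 0.5" --pt "0.36 -0.15 0 0 0.5" --pt "0.36 -0.15 0 0 0.5" --pt "0.35 -0.15 0 0 0.5" --pt "0.35 -0.15 0 0 0.5" --pt "0.35 -0.15 0.13 0 0.5" --pt "0 0 0 0 0.5" --pt "0 0 0 0 0.5"

```text
clock: 26.78
eef_pos: [607.4, 59.1, 235.2]
tcp_rot: [-3.138, 0.001, 1.166]
force: [0.2, -1.1, 0.5]
opening: 42.5
finger_force: 0.0
```

```bash
python3 -c "
from h import *
chk('w15'); go([611,57,102],1.155)"
```

```text
[ 0.2 -1.1  0.5] [-0.02  0.    0.01] [-3.138e+00  1.000e-03  1.166e+00] [607.4  59.1 235.2] 42.52020391835397
[221.  49.] 340 115.1 (array([610.9, 172.2]), 13.1, 12.7, np.float64(-0.538))
[219.  92.] 1196 115.0 (array([596.8, 150.4]), 35.7, 14.0, np.float64(0.967))
[288. 196.] 1114 115.1 (array([611.2,  58.3]), 50.6, 12.3, np.float64(1.163))
eef [607.9  57.9 235.9] yaw 1.164 q1,q6 -0.03 0.37 turn units 0.009 shift before turn [0.005 0.04  1.673] after turn [0.006 0.04  1.673]
```

Call:
arm_command --pt "0.01 0.045 0.4 0 0.5" --pt "0 0 0.4 0 0.5" --pt "0 0 0.4 0 0.5" --pt "0 0 0.3 0 0.5" --pt "0 0 0.17 0 0.5" --pt "0 0 0 0 0.5" --pt "0 0 0 0 0" --pt "0 0 0 0 0" --pt "0 0 0 0 0" --pt "0 0 0 0 0" --pt "0 0 0 0 0" --pt "0 0 0 0 0" --pt "0 0 0 0 0" --pt "0 0 0 0 0"

```text
clock: 28.0
eef_pos: [613.7, 56.5, 106.0]
tcp_rot: [3.138, -0.001, 1.16]
force: [-1.8, -1.7, 6.5]
opening: 12.7
finger_force: 69.2
```

Call:
arm_command --pt "0 0 0 -0.06 0" --pt "0 0 0 -0.1 0" --pt "0 0 0 -0.1 0" --pt "0 0 0 -0.1 0" --pt "0 0 0 -0.1 0" --pt "0 0 0 -0.1 0" --pt "0 0 0 -0.1 0" --pt "0 0 0 -0.1 0" --pt "0 0 0 -0.1 0" --pt "0 0 0 -0.1 0" --pt "0 0 0 -0.1 0" --pt "0 0 0 -0.1 0" --pt "0 0 0 -0.1 0" --pt "0 0 0 -0.1 0" --pt "0 0 0 -0.1 0" --pt "0 0 0 -0.1 0" --pt "0 0 0 -0.1 0" --pt "0 0 0 -0.1 0" --pt "0 0 0 0 0"

```text
clock: 29.58
eef_pos: [614.2, 57.3, 106.0]
tcp_rot: [3.14, 0.005, 3.008]
force: [0.7, 1.5, 6.3]
opening: 13.1
finger_force: 69.3
```

```bash
python3 -c "
from h import *
chk('w16'); go([611,57,102],3.29)"
```

```text
[0.7 1.5 6.3] [0.26 0.09 0.05] [3.14  0.005 3.008] [614.2  57.3 106. ] 13.107988563822422
[505. 203.] 4319 114.7 (array([595.4, 149.9]), 37.3, 13.0, np.float64(1.004))
[283. 271.] 4631 115.0 (array([611.8,  56.5]), 50.7, 14.1, np.float64(-0.123))
eef [614.2  57.3 106.1] yaw 3.003 q1,q6 -0.04 -1.47 turn units -0.274 shift before turn [ 0.039 -0.009  0.051] after turn [0.04  0.003 0.051]
```

Call:
arm_command --pt "0 0 0 -0.1 0" --pt "0 0 0 -0.09 0" --pt "0 0 0 -0.06 0" --pt "0 0 0 -0.04 0" --pt "0 0 0 -0.03 0" --pt "0 0 0 0 0" --pt "0 0 0 0 0"

```text
clock: 30.22
eef_pos: [613.5, 58.9, 106.1]
tcp_rot: [3.139, 0.004, -2.949]
force: [-3.7, 7.1, 8.7]
opening: 12.6
finger_force: 71.1
```

```bash
python3 -c "
from h import *
chk('w17')"
```

```text
[-3.7  7.1  8.7] [ 1.27  0.53 -1.11] [ 3.139  0.004 -2.949] [613.5  58.9 106.1] 12.565229989538787
[284. 271.] 4594 115.0 (array([611. ,  57.3]), 50.4, 14.0, np.float64(0.16))
[507. 279.] 5054 114.7 (array([599.2, 155.2]), 50.3, 13.4, np.float64(1.001))
```

Stop met (−1.11 N m). I back off and lift.

Call:
arm_command --pt "0 0 0 0.06 0" --pt "0 0 0 0 0" --pt "0 0 -0.05 0 0" --pt "0 0 -0.08 0 0" --pt "0 0 -0.08 0 0" --pt "0 0 -0.08 0 0" --pt "0 0 0 0 0"

```text
clock: 30.85
eef_pos: [612.8, 56.9, 128.4]
tcp_rot: [-3.142, 0.002, -3.008]
force: [-0.6, 2.1, -0.5]
opening: 12.7
finger_force: 68.6
```

```bash
python3 -c "
from h import *
chk('w18')"
```

```text
[-0.6  2.1 -0.5] [0.54 0.11 0.03] [-3.142e+00  2.000e-03 -3.008e+00] [612.8  56.9 128.4] 12.70329186333549
[283. 271.] 4636 137.4 (array([610.6,  55.4]), 50.7, 14.1, np.float64(0.132))
[490. 252.] 3984 114.8 (array([599.7, 156. ]), 51.2, 13.3, np.float64(1.0))
```

Call:
arm_command --pt "0 0 -0.3 0 0" --pt "0 0 -0.4 0 0" --pt "0 0 -0.4 0 0" --pt "0 0 -0.3 0 0" --pt "0 0 0 0 0" --pt "0 0 0 0.06 0" --pt "0 0 0 0.06 0" --pt "0 0 0 0 0"

```text
clock: 31.57
eef_pos: [611.8, 56.2, 237.4]
tcp_rot: [-3.141, -0.001, -3.136]
force: [-0.4, 0.5, -2.6]
opening: 12.7
finger_force: 68.6
```

```bash
python3 -c "
from h import *
chk('w19'); go([530,-304.5,92],-3.13)"
```

```text
[-0.4  0.5 -2.6] [ 0.   -0.05 -0.01] [-3.141e+00 -1.000e-03 -3.136e+00] [611.8  56.2 237.4] 12.700108504109085
[411. 183.] 1216 115.0 (array([599.6, 156.1]), 50.0, 12.3, np.float64(1.005))
[283. 271.] 4620 246.4 (array([609.5,  55.1]), 50.9, 14.0, np.float64(0.003))
eef [611.8  56.3 237.3] yaw -3.133 q1,q6 -0.04 -1.62 turn units -0.003 shift before turn [ 1.062 -4.501  1.817] after turn [ 1.074 -4.498  1.817]
```

Call:
arm_command --pt "0.08 -0.35 0 0 0" --pt "0.08 -0.35 0 0 0" --pt "0.08 -0.35 0 0 0" --pt "0.08 -0.35 0 0 0" --pt "0.08 -0.35 0 0 0" --pt "0.08 -0.35 0 0 0" --pt "0.08 -0.35 0 0 0" --pt "0.08 -0.35 0 0 0" --pt "0.09 -0.35 0 0 0" --pt "0.09 -0.35 0 0 0" --pt "0.09 -0.35 0 0 0" --pt "0.09 -0.35 0 0 0" --pt "0.08 -0.3 0 0 0" --pt "0 0 0 0 0" --pt "0 0 0.3 0 0" --pt "0 0 0.4 0 0" --pt "0 0 0.4 0 0" --pt "0 0 0.4 0 0" --pt "0 0 0.2 0 0" --pt "0 0 0 0 0"

```text
clock: 33.28
eef_pos: [525.3, -301.0, 96.4]
tcp_rot: [3.135, -0.008, -3.132]
force: [-0.9, 0.9, -3.0]
opening: 12.8
finger_force: 68.8
```

```bash
python3 -c "
from h import *
chk('w20'); go([530,-304.5,92],-3.13)"
```

```text
[-0.9  0.9 -3. ] [ 0.06  0.06 -0.  ] [ 3.135 -0.008 -3.132] [ 525.3 -301.    96.4] 12.777626563792474
[283. 271.] 4615 105.3 (array([ 523.3, -302.1]), 51.1, 14.1, np.float64(0.025))
[264. 349.] 141 124.3 (array([ 525.8, -308.5]), 23.1, 0.8, np.float64(-0.186))
eef [ 526.8 -302.2   99.4] yaw -3.132 q1,q6 -0.65 -2.23 turn units -0.002 shift before turn [-0.04  -0.03   0.092] after turn [-0.04  -0.03   0.092]
```

Call:
arm_command --pt "0 0 0.05 0 0" --pt "0 0 0.02 0 0" --pt "0 0 0 0 0" --pt "0 0 0 0 0" --pt "0 0 0 0 0"

```text
clock: 33.75
eef_pos: [529.4, -304.3, 98.3]
tcp_rot: [-3.14, 0.002, -3.133]
force: [0.1, -0.5, -2.4]
opening: 12.7
finger_force: 68.9
```

```bash
python3 -c "
from h import *
chk('w21')"
```

```text
[ 0.1 -0.5 -2.4] [-0.01 -0.02 -0.  ] [-3.140e+00  2.000e-03 -3.133e+00] [ 529.4 -304.3   98.3] 12.736683845168328
[282. 277.] 4958 107.3 (array([ 527.5, -306. ]), 51.5, 15.1, np.float64(0.007))
```

Call:
arm_command --pt "0 0 0.05 0 0" --pt "0 0 0.03 0 0" --pt "0 0 0 0 0" --pt "0 0 0 0 0" --pt "0 0 0 0 0"

```text
clock: 34.22
eef_pos: [529.1, -304.1, 91.1]
tcp_rot: [-3.141, 0.001, -3.134]
force: [0.4, -0.1, 1.2]
opening: 12.5
finger_force: 69.5
```

```bash
python3 -c "
from h import *
chk('w22')"
```

```text
[ 0.4 -0.1  1.2] [-0.04  0.03  0.04] [-3.141e+00  1.000e-03 -3.134e+00] [ 529.1 -304.1   91.1] 12.529404663239895
[282. 276.] 4891 100.0 (array([ 527. , -305.9]), 51.4, 15.1, np.float64(0.007))
```

Call:
arm_command --pt "0 0 0 0 0.15" --pt "0 0 0 0 0.3" --pt "0 0 0 0 0.45" --pt "0 0 0 0 0.45" --pt "0 0 0 0 0.45" --pt "0 0 -0.1 0 0.45" --pt "0 0 -0.3 0 0.45" --pt "0 0 -0.4 0 0.45" --pt "0 0 -0.4 0 0.45" --pt "0 0 -0.4 0 0.45" --pt "0 0 -0.3 0 0.45" --pt "0 0 0 0 0.45" --pt "0 0 0 0 0.45" --pt "0 0 0 0 0.45"

```text
clock: 35.43
eef_pos: [528.4, -303.6, 242.3]
tcp_rot: [3.141, -0.001, -3.134]
force: [-0.9, -0.0, -0.9]
opening: 38.4
finger_force: 0.0
```

```bash
python3 -c "
from h import *
look(0,'red',('scene',)); look(0,'blue',('scene',)); go([600,156.5,240],1.004)"
```

```text
scene red [360. 286.] 603 z [116.1 141.6] (array([589.2, 273.4]), 88.3, 15.1, np.float64(0.111))
scene blue [235. 146.] 224 z [ 63.1 101.2] (array([ 529.5, -299.9]), 49.1, 14.4, np.float64(-0.021))
scene blue [208. 153.] 247 z [ 63.9 100.9] (array([ 608.5, -310.3]), 49.2, 14.9, np.float64(0.088))
scene blue [315. 259.] 219 z [ 79.5 116.5] (array([602. , 160.1]), 48.6, 13.2, np.float64(1.016))
eef [ 527.9 -303.2  240.8] yaw -3.134 q1,q6 -0.65 -2.23 turn units 2.049 shift before turn [-0.947  5.739  0.01 ] after turn [ 5.332 -2.325  0.01 ]
```

Call:
arm_command --pt "0 0 0 0.114 0.5" --pt "0 0 0 0.114 0.5" --pt "0 0 0 0.114 0.5" --pt "0 0 0 0.114 0.5" --pt "0 0 0 0.114 0.5" --pt "0 0 0 0.114 0.5" --pt "0 0 0 0.114 0.5" --pt "0 0 0 0.114 0.5" --pt "0 0 0 0.114 0.5" --pt "0 0 0 0.114 0.5" --pt "0 0 0 0.114 0.5" --pt "0 0 0 0.114 0.5" --pt "0 0 0 0.114 0.5" --pt "0 0 0 0.114 0.5" --pt "0 0 0 0.114 0.5" --pt "0 0 0 0.114 0.5" --pt "0 0 0 0.114 0.5" --pt "0 0 0 0.11 0.5" --pt "0 0 0 0 0.5"

```text
clock: 37.12
eef_pos: [528.1, -303.4, 240.8]
tcp_rot: [-3.138, -0.0, 1.001]
force: [0.1, -0.2, -0.1]
opening: 42.6
finger_force: 0.0
```

Call:
arm_command --pt "0.33 -0.145 0 0 0.5" --pt "0.33 -0.145 0 0 0.5" --pt "0.33 -0.145 0 0 0.5" --pt "0.33 -0.145 0 0 0.5" --pt "0.33 -0.145 0 0 0.5" --pt "0.33 -0.145 0 0 0.5" --pt "0.33 -0.145 0 0 0.5" --pt "0.33 -0.145 0 0 0.5" --pt "0.33 -0.145 0 0 0.5" --pt "0.33 -0.145 0 0 0.5" --pt "0.33 -0.145 0 0 0.5" --pt "0.33 -0.145 0 0 0.5" --pt "0.34 -0.145 0 0 0.5" --pt "0.34 -0.145 0 0 0.5" --pt "0.34 -0.145 0 0 0.5" --pt "0.34 -0.145 0 0 0.5" --pt "0 0 0 0 0.5" --pt "0 0 0 0 0.5" --pt "0 0 0 0 0.5"

```text
clock: 38.7
eef_pos: [599.7, 154.6, 241.6]
tcp_rot: [-3.14, 0.002, 1.008]
force: [-0.2, -0.3, -0.0]
opening: 42.5
finger_force: 0.0
```

```bash
python3 -c "
from h import *
chk('w23'); go([600.5,156.3,102],1.004)"
```

```text
[-0.2 -0.3 -0. ] [ 0.01 -0.    0.02] [-3.140e+00  2.000e-03  1.008e+00] [599.7 154.6 241.6] 42.549507804309684
[281. 192.] 1027 115.1 (array([600.5, 157.9]), 50.1, 12.3, np.float64(1.012))
eef [599.9 154.1 241.9] yaw 1.006 q1,q6 0.12 0.69 turn units 0.002 shift before turn [ 0.028 -0.008  1.749] after turn [ 0.028 -0.008  1.749]
```

Call:
arm_command --pt "0.037 -0.01 0.4 0 0.5" --pt "0 0 0.4 0 0.5" --pt "0 0 0.4 0 0.5" --pt "0 0 0.3 0 0.5" --pt "0 0 0.24 0 0.5" --pt "0 0 0 0 0.5" --pt "0 0 0 0 0" --pt "0 0 0 0 0" --pt "0 0 0 0 0" --pt "0 0 0 0 0" --pt "0 0 0 0 0" --pt "0 0 0 0 0" --pt "0 0 0 0 0" --pt "0 0 0 0 0"

```text
clock: 39.92
eef_pos: [601.5, 158.0, 105.3]
tcp_rot: [3.141, -0.001, 1.005]
force: [-5.1, -0.0, 6.4]
opening: 12.8
finger_force: 69.7
```

Call:
arm_command --pt "0 0 0 -0.06 0" --pt "0 0 0 -0.1 0" --pt "0 0 0 -0.1 0" --pt "0 0 0 -0.1 0" --pt "0 0 0 -0.1 0" --pt "0 0 0 -0.1 0" --pt "0 0 0 -0.1 0" --pt "0 0 0 -0.1 0" --pt "0 0 0 -0.1 0" --pt "0 0 0 -0.1 0" --pt "0 0 0 -0.1 0" --pt "0 0 0 -0.1 0" --pt "0 0 0 -0.1 0" --pt "0 0 0 -0.1 0" --pt "0 0 0 -0.1 0" --pt "0 0 0 -0.1 0" --pt "0 0 0 -0.1 0" --pt "0 0 0 -0.1 0" --pt "0 0 0 -0.1 0" --pt "0 0 0 0 0"

```text
clock: 41.58
eef_pos: [603.2, 157.9, 105.4]
tcp_rot: [3.14, 0.005, 2.956]
force: [2.1, 1.0, 4.1]
opening: 13.0
finger_force: 69.3
```

```bash
python3 -c "
from h import *
chk('w24'); go([600.5,156.3,102],3.29)"
```

```text
[2.1 1.  4.1] [ 0.1  -0.21 -0.  ] [3.14  0.005 2.956] [603.2 157.9 105.4] 12.991501755640751
[283. 275.] 4659 115.4 (array([602.1, 156.9]), 50.9, 13.9, np.float64(-0.187))
eef [603.1 157.9 105.4] yaw 2.951 q1,q6 0.13 -1.25 turn units -0.324 shift before turn [ 0.028 -0.026  0.043] after turn [ 0.035 -0.015  0.043]
```

Call:
arm_command --pt "0 0 0 -0.1 0" --pt "0 0 0 -0.1 0" --pt "0 0 0 -0.08 0" --pt "0 0 0 -0.05 0" --pt "0 0 0 -0.04 0" --pt "0 0 0 0 0" --pt "0 0 0 0 0"

```text
clock: 42.22
eef_pos: [602.9, 158.7, 105.3]
tcp_rot: [3.14, 0.005, -2.948]
force: [2.9, 3.8, 6.1]
opening: 12.5
finger_force: 70.6
```

```bash
python3 -c "
from h import *
chk('w25')"
```

```text
[2.9 3.8 6.1] [ 1.07 -0.5  -0.91] [ 3.14   0.005 -2.948] [602.9 158.7 105.3] 12.482767001586854
[283. 275.] 4634 115.3 (array([601.4, 157.6]), 50.4, 13.9, np.float64(0.184))
```

Stop met. I back off, lift, and turn to the placing yaw.

Call:
arm_command --pt "0 0 0 0.06 0" --pt "0 0 0 0 0" --pt "0 0 -0.05 0 0" --pt "0 0 -0.08 0 0" --pt "0 0 -0.08 0 0" --pt "0 0 -0.08 0 0" --pt "0 0 0 0 0"

```text
clock: 42.85
eef_pos: [601.9, 157.5, 128.4]
tcp_rot: [-3.141, 0.002, -3.006]
force: [0.4, -0.2, -2.1]
opening: 12.7
finger_force: 68.6
```

```bash
python3 -c "
from h import *
chk('w26')"
```

```text
[ 0.4 -0.2 -2.1] [0.01 0.01 0.01] [-3.141e+00  2.000e-03 -3.006e+00] [601.9 157.5 128.4] 12.654172963287236
[283. 275.] 4671 138.2 (array([600.5, 156.3]), 50.8, 14.0, np.float64(0.146))
```

Call:
arm_command --pt "0 0 -0.3 0 0" --pt "0 0 -0.4 0 0" --pt "0 0 -0.4 0 0" --pt "0 0 -0.3 0 0" --pt "0 0 0 0 0" --pt "0 0 0 0.06 0" --pt "0 0 0 0.06 0" --pt "0 0 0 0 0"

```text
clock: 43.57
eef_pos: [600.6, 157.5, 237.4]
tcp_rot: [-3.141, -0.002, -3.134]
force: [0.1, -0.4, -1.4]
opening: 12.7
finger_force: 68.6
```

```bash
python3 -c "
from h import *
chk('w27'); go([456,-295,92],-3.13)"
```

```text
[ 0.1 -0.4 -1.4] [ 0.04 -0.   -0.02] [-3.141e+00 -2.000e-03 -3.134e+00] [600.6 157.5 237.4] 12.73597455831576
[283. 275.] 4673 247.3 (array([599.3, 156.5]), 50.5, 14.0, np.float64(0.021))
eef [600.6 157.6 237.3] yaw -3.131 q1,q6 0.13 -1.45 turn units -0.001 shift before turn [ 1.869 -5.637  1.817] after turn [ 1.873 -5.636  1.817]
```

Call:
arm_command --pt "0.11 -0.33 0 0 0" --pt "0.11 -0.33 0 0 0" --pt "0.11 -0.33 0 0 0" --pt "0.11 -0.33 0 0 0" --pt "0.11 -0.33 0 0 0" --pt "0.11 -0.33 0 0 0" --pt "0.11 -0.33 0 0 0" --pt "0.11 -0.33 0 0 0" --pt "0.11 -0.33 0 0 0" --pt "0.11 -0.33 0 0 0" --pt "0.11 -0.33 0 0 0" --pt "0.11 -0.33 0 0 0" --pt "0.11 -0.33 0 0 0" --pt "0.11 -0.33 0 0 0" --pt "0.11 -0.33 0 0 0" --pt "0.11 -0.33 0 0 0" --pt "0.11 -0.33 0 0 0" --pt "0 0 0 0 0" --pt "0 0 0 0 0"

```text
clock: 45.2
eef_pos: [455.2, -293.5, 237.8]
tcp_rot: [3.141, -0.001, -3.133]
force: [-0.3, 0.7, -2.8]
opening: 12.5
finger_force: 69.0
```

Call:
arm_command --pt "0 0 0.3 0 0" --pt "0 0 0.4 0 0" --pt "0 0 0.4 0 0" --pt "0 0 0.4 0 0" --pt "0 0 0.2 0 0" --pt "0 0 0 0 0" --pt "0 0 0 0 0" --pt "0 0 0 0 0"

```text
clock: 45.87
eef_pos: [457.2, -292.5, 104.1]
tcp_rot: [-3.14, 0.002, -3.13]
force: [0.4, 0.9, -1.2]
opening: 13.0
finger_force: 68.8
```

```bash
python3 -c "
from h import *
chk('w28'); go([456,-295,92],-3.13)"
```

```text
[ 0.4  0.9 -1.2] [ 0.04 -0.02 -0.01] [-3.14e+00  2.00e-03 -3.13e+00] [ 457.2 -292.5  104.1] 13.013683086202416
[282. 278.] 4922 114.0 (array([ 456. , -294.3]), 51.1, 15.1, np.float64(0.011))
eef [ 457.5 -293.   104.7] yaw -3.13 q1,q6 -0.71 -2.3 turn units -0.0 shift before turn [ 0.019 -0.025  0.159] after turn [ 0.019 -0.025  0.159]
```

Call:
arm_command --pt "0 0 0.09 0 0" --pt "0 0 0.06 0 0" --pt "0 0 0.025 0 0" --pt "0 0 0 0 0" --pt "0 0 0 0 0" --pt "0 0 0 0 0"

```text
clock: 46.42
eef_pos: [456.9, -293.0, 90.2]
tcp_rot: [-3.14, 0.002, -3.131]
force: [-0.3, 1.2, 6.8]
opening: 12.8
finger_force: 70.1
```

```bash
python3 -c "
from h import *
chk('w29')"
```

```text
[-0.3  1.2  6.8] [ 0.35  0.38 -0.02] [-3.140e+00  2.000e-03 -3.131e+00] [ 456.9 -293.    90.2] 12.800559659075468
[282. 279.] 4934 100.2 (array([ 456.3, -294.8]), 52.4, 15.1, np.float64(0.009))
```

On the floor. I release and retreat.

Call:
arm_command --pt "0 0 0 0 0.15" --pt "0 0 0 0 0.3" --pt "0 0 0 0 0.45" --pt "0 0 0 0 0.45" --pt "0 0 0 0 0.45" --pt "0 0 -0.1 0 0.45" --pt "0 0 -0.3 0 0.45" --pt "0 0 -0.4 0 0.45" --pt "0 0 -0.4 0 0.45" --pt "0 0 -0.4 0 0.45" --pt "0 0 -0.3 0 0.45" --pt "0 0 0 0 0.45" --pt "0 0 0 0 0.45" --pt "0 0 0 0 0.45" --pt "0 0 0 0 0.45"

```text
clock: 47.72
eef_pos: [455.4, -291.8, 239.1]
tcp_rot: [3.14, -0.002, -3.131]
force: [0.1, -0.4, -0.2]
opening: 38.4
finger_force: 0.0
```

```bash
python3 -c "
from h import *
look(0,'red'); look(0,'blue',('scene',))"
```

```text
scene red [360. 286.] 601 z [116.  141.5] (array([588.9, 273.4]), 88.2, 15.3, np.float64(0.112))
top red [139. 194.] 267 z [114.  145.6] (array([589.3, 270.9]), 87.3, 16.2, np.float64(0.115))
top red [418. 280.] 339 z [604.9 633.9] (array([ 398. , -166.8]), 56.6, 5.5, np.float64(-0.725))
top red [486. 257.] 664 z [596.7 601.5] (array([ 458.4, -292.9]), 77.0, 33.1, np.float64(0.833))
top red [450. 249.] 66 z [604.7 612.9] (array([ 470.6, -242. ]), 38.9, 4.2, np.float64(-0.693))
top red [416. 295.] 166 z [614.5 631.8] (array([ 399.3, -179.5]), 50.5, 4.5, np.float64(-0.724))
top red [386. 338.] 48 z [631.6 635.4] (array([ 368.9, -153.7]), 24.3, 4.4, np.float64(-0.731))
top red [375. 338.] 33 z [630.5 635.1] (array([ 368.5, -140.9]), 15.3, 4.7, np.float64(-0.82))
top red [401. 344.] 37 z [629.6 633.7] (array([ 361.4, -170.5]), 14.1, 8.5, np.float64(-0.624))
top red [405. 351.] 30 z [631.8 637. ] (array([ 354.7, -174.9]), 10.8, 5.7, np.float64(-0.466))
top red [410. 367.] 77 z [637.6 642.5] (array([ 337.8, -179.6]), 20.9, 9.4, np.float64(0.896))
scene blue [258. 140.] 214 z [ 62.5 101.2] (array([ 460.5, -289.2]), 50.9, 12.1, np.float64(-0.056))
scene blue [235. 146.] 232 z [ 63.6 100.4] (array([ 529.4, -301.7]), 51.4, 14.4, np.float64(-0.04))
scene blue [208. 153.] 246 z [ 63.1 101.1] (array([ 609.1, -310.9]), 49.7, 15.5, np.float64(0.088))
```

View pics/scene_last.png

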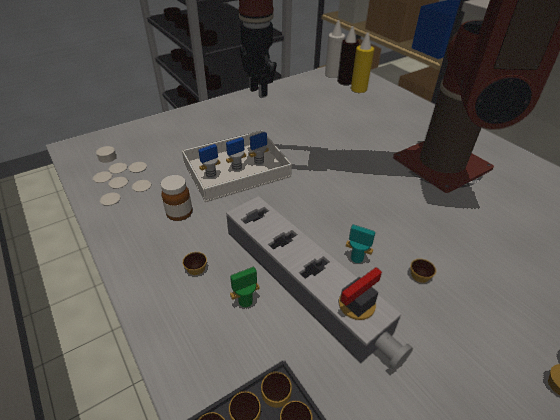

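The three blue strainers stand in the tray at (208,160), (235,155) and (258,148). The handle is seated at (360,290), and the pralines at (195,263) and (423,270) and the jar at (177,198) are undisturbed.

```bash
python3 -c "
from station import *
print(job_done())"
```

```text
the job is handed in; nothing more can be done
None
```

I shut the valve with the handle left seated on its spindle, stood all three strainers in the wash tray, left the pralines and jar alone, and handed the job in at about 48 s; the system gave no verdict.

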